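Reset the breaker under the push-latch cover

ROBOT

A 7-joint arm with a two-finger parallel gripper is mounted at the origin on a cart in front of the work surface, level with it; the furniture and walls round the work are solid. World frame = base frame: x ahead of the robot, y to its left, z up, the work surface at z = 0. Lengths are in m, angles in rad, forces in N, time in s.
With the tool pointing down it reaches from about 0.425 to 1.025 m from the base axis. Payload 9.4 kg.
Tool frame: the origin (TCP) lies midway between the tips of the shut fingers; the grasp point (between the pads) lies behind it (arm.pinch_z is the z of the grasp point in the tool frame, in m); z points along the fingers, y is the line along which they close (so a half turn about z gives the same grasp; the last joint's range is limited). The gripper opens to 93 mm and grips with 3 to 60 N. Pads are 15 mm wide; open, the fingers measure 128 mm over their backs; the gripper's body (75 mm by 188 mm) begins 65 mm behind the grasp point.
Start: joints at [1.158, 0.599, -0.003, 1.599, 0.002, 0.943, -0.08], TCP at [0.239, -0.685, 0.219] pointing down, gripper open.
Joint ranges: [-2.57, 2.57], [-0.35, 1.97], [-1.29, 1.29], [0.11, 2.56], [-1.05, 4.19], [0.11, 1.86], [-2.63, 2.63]. Speed limits (rad/s): [2.22, 2.22, 3.01, 3.01, 3.14, 3.14, 3.14].

INTERFACE

Orientations are given as a unit quaternion [w, x, y, z].
In Python, from bench import arm, vision gives the robot as it stands.
- The arm moves only by the tool carry_out, never from a script. Its argument "series" is a list of rows, each an object with "slide": the shift along the tool's x, y, z in mm, a list of three; "rot": the turn, a rotation vector about the tool's x, y, z in degrees, a list of three; "grip": the opening, from 0 (shut) to 1 (fully open). A call has 1 to 8 rows; each row shifts and turns the commanded pose from where the row before left it, along the tool's axes as they then stand; what a row does not reach is not made up. A row lasts 1/10 s, in which the tool goes at most 50 mm and 8.59 degrees, less where a joint would pass 70% of its speed; a pose out of reach is approached as far as the arm can. A call is refused whole if a number of a shift passes 50 or a number of a turn 8.59, either way. A call with a gripper value outside its range is refused whole. The fingers move at their own pace and stop on an object; the grip force is fixed at half the most. Time passes only in rows, so rows that do not move let the fingers close. It gives the time, the measured TCP pose, the force, the opening and the grip force at its end, in the units of the state.
- arm.get_obs(): the state, without advancing time (a new reading comes with each control period).
- vision.get_image(name): name is "scene" or "top"; returns a dict with "img" (384x512x3 uint8, red, green, blue), "camera_matrix" (3x3 intrinsics, pixels), "origin" and "orientation" of the camera in the world. Camera axes: x right, y up, looking along -z (the intrinsics and any distortion apply to the point x, -y, -z); pixel columns grow to the right and rows downward; lengths in m; the calibration is good to about 2 mm. A picture is of the moment at which its call begins. There is no depth.
- arm.close_job(): hands the job in; it is judged then, once.
The state is a dict: "time_s": time; "joint_pos": joint angles; "dq": joint speeds; "effort": joint torques, N m; "tcp_pos": TCP position; "orientation": TCP orientation; "force": force on the tool from outside, world axes, zero at the start; "ft_torque": the same for the moment, N m; "opening": finger opening in m; "grip_force": force on a finger pad.
Only numpy, scipy, OpenCV 4.12 (cv2) and the standard library are available. Lean on these libraries where they do the work, as an engineer would, in place of code of your own. Each camera call takes 0.05 s, during which the arm holds its last target. There are 200 camera calls.

TASK

Reset the tripped breaker in the grey power box: press its yellow push-latch cover near the front edge and let go so that it pops fully open, push the red button inside fully home, then press the cover down again until it latches shut and stays shut when let go. Touch and push only, grasping and lifting nothing; do not push the black button, and leave the tools and other things on the bench where they are.

Things in the scene. Friction and masses are not known exactly. Their poses are not given: they have to be found in the camera images.
- power_box: grey power box screwed to the bench, 124 mm deep (x), 140 mm wide (y), under a yellow cover (closed top 67 mm above the bench). Origin: centre of its underside; x points to the hinge side, away from the robot (up to 0.25 rad off), y left, z up. Walls 4 mm thick, 53 mm high; inner floor at 18 mm. Inside stand a red and a black round button side by side; which is on the left varies
- cover_hinge (a point): middle of the cover's hinge axis, 46 mm behind the box's centre and 64 mm above the bench; the axis runs along the box's y. The cover is a plate 114 mm from this axis to its front edge, 150 mm wide, 4 mm thick, with a 14 mm skirt at the front and sides
- cover (a joint): cover angle (rad): 0 (within 0.02) latched, level; positive open. Push-push catch: pressed to its solid stop near -0.065 (6 mm down at the pad, 2 N) and let go, it springs up to about 1.4 (front edge 177 mm above the bench, outer face turned from the robot), at most 1.6. Pushed down again (weak spring, under 2 N at the front) to that stop and let go, it latches; pushed less far, it rises again
- cover_pad (a point): middle of the black ribbed grip pad on the cover's outer face, the place to press: 92 mm from the hinge axis, 22 mm behind the front edge; when latched 67 mm above the bench; moves with the cover
- reset (a joint): travel of the red button (m): near 0 is tripped (sticking up), 0.009 is fully home. Pushed straight down against about 3 N of friction it stays where it is left, and ends at a solid stop
- reset_top (a point): the centre of the top face of the red button, a cap 20 mm across, 48 mm above the bench when fully up; 36 mm in front of the box's centre, about 36 mm to its left or right, on a white 36 mm square base
- trip (a joint): travel of the black button (m), 0 is up; of the same make as the red one; not to be pushed
- trip_top (a point): the centre of the top face of the black button, a cap 20 mm across, 48 mm above the bench when fully up, beside the red one
- marker_blue: blue and white marker pen, 137 mm long, 19 mm thick, lying left of the box; origin at the centre of its underside
- glue: white glue bottle with a blue band, 43 mm across, 126 mm tall, standing behind the press jig; origin at the centre of its underside
- driver_red: red-handled screwdriver, 27x189x27 mm, lying near the front of the bench; origin at the centre of its underside
- marker_black: black and white marker pen, 137 mm long, 19 mm thick, lying; origin at the centre of its underside
- string_spool: spool of white string, 60 mm across, 60 mm tall, standing; origin at the centre of its underside

How it is judged:
By the outcome, as a careful person would: the job done as asked, in the order asked, and still so for the second after the job is handed in, with the robot touching nothing.
It also fails if it takes over 51 s, if anything falls off the work surface, if the arm or the gripper's body presses on something with over 40 N, if the wrist force passes 120 N, or if a joint passes its speed limit or range.

## Working session

There is one attempt and no reset: what is moved stays moved. The work goes in short steps, Python scripts to look and compute and a tool call to move; the robot and the scene stay as the last step left them, time stands still between calls to the robot, and variables do not carry over. Pictures are saved under pics/ and viewed, at most 10 in all, crops included, and the job is handed in when it is done.

Besides the shell and the picture viewer there is one more tool, called by a JSON object that holds its "method" and its "body", one argument or row to a line. carry_out: Moves the arm, as the interface text tells. Its arguments: {"type":"object","properties":{"series":{"type":"array","items":{"type":"object","properties":{"slide":{"type":"array","items":{"type":"number"}},"rot":{"type":"array","items":{"type":"number"}},"grip":{"type":"number"}}}}},"required":["series"]}

```bash
mkdir -p pics
cat > h.py <<'E'
import numpy as np, cv2
from bench import arm, vision
from scipy.spatial.transform import Rotation as R
def rot(q): return R.from_quat([q[1],q[2],q[3],q[0]]).as_matrix()
def shot(name,fn):
    d=vision.get_image(name); cv2.imwrite('pics/'+fn,d['img'][:,:,::-1]); np.save('pics/'+fn+'.npy',d,allow_pickle=True); return d
def load(fn): return np.load('pics/'+fn+'.npy',allow_pickle=True).item()
def unproj(d,uv,z):
    K=np.array(d['camera_matrix']); p=np.linalg.inv(K)@[uv[0],uv[1],1]
    r=rot(d['orientation'])@[p[0],-p[1],-p[2]]; o=np.array(d['origin']); return o+r*(z-o[2])/r[2]
def proj(d,P):
    c=rot(d['orientation']).T@(np.array(P)-d['origin']); p=np.array(d['camera_matrix'])@[c[0],-c[1],-c[2]]; return p[:2]/p[2]
E
python3 - <<'E'
from h import *
a=shot('scene','s0.png');b=shot('top','t0.png')
for d in(a,b): print({k:v for k,v in d.items() if k!='img'})
o=arm.get_obs();print(o, arm.pinch_z)
cv2.imwrite('pics/c0.png',np.hstack([cv2.imread('pics/s0.png'),cv2.imread('pics/t0.png')])[:, :][:, :])
E
```

```text
{'camera_matrix': array([[477.67871987,   0.        , 257.45651274],
       [  0.        , 477.67871987, 201.09390914],
       [  0.        ,   0.        ,   1.        ]]), 'origin': array([0.09233106, 0.87270048, 1.31100247]), 'orientation': array([-0.19720342, -0.07577555,  0.32478212,  0.92189232])}
{'camera_matrix': array([[372.68539283,   0.        , 256.57262158],
       [  0.        , 372.68539283, 189.90900793],
       [  0.        ,   0.        ,   1.        ]]), 'origin': array([ 0.28691707, -0.03176397,  1.16757869]), 'orientation': array([ 0.70381664,  0.07981475, -0.07546563, -0.70183808])}
{'time_s': 0.1, 'joint_pos': array([ 1.15831781,  0.60002814, -0.0025441 ,  1.59999098,  0.00182101,
        0.94289094, -0.07978603]), 'dq': array([-0.00080702, -0.00232276,  0.00016808, -0.00244528,  0.00150289,
       -0.00026194, -0.00188928]), 'effort': array([ 5.80455919e-03, -7.66553450e+01,  1.50232226e+00, -2.52940214e+01,
       -5.23404835e-02,  1.36371906e-02,  4.82866960e-05]), 'tcp_pos': array([ 0.2387436 , -0.68414054,  0.21787962]), 'orientation': array([-6.33127215e-04,  9.85932327e-01,  1.67143693e-01, -1.78534551e-04]), 'force': array([-0.20879689,  0.27203457, -0.42679027]), 'ft_torque': array([-0.01125208, -0.03971361,  0.00130714]), 'grip_force': 0.0, 'opening': 0.09323414362063462} -0.0188
```

View pics/t0.png

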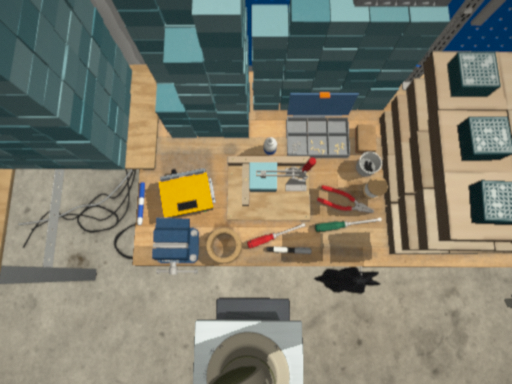

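View pics/s0.png

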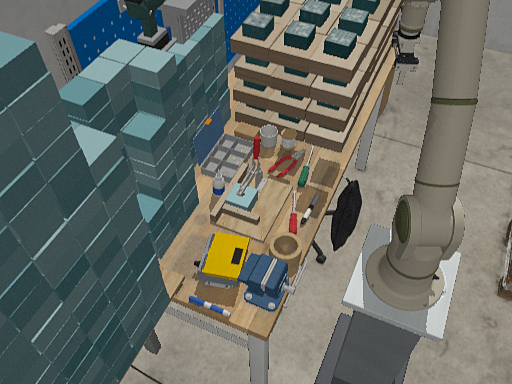

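The top view shows the yellow cover at about (187,194) with its black pad near (187,205). The vice is in front at (175,240), and there are tall stacks behind and to the left.

Run:
```python
from h import *
for n in('t0.png','s0.png'):
    d=load(n); hsv=cv2.cvtColor(d['img'],cv2.COLOR_RGB2HSV)
    m=cv2.inRange(hsv,(22,180,120),(32,255,255)); 
    c=max(cv2.findContours(m,0,1)[0],key=cv2.contourArea); r=cv2.minAreaRect(c)
    print(n,r)
    P=np.array([unproj(d,p,.067) for p in cv2.boxPoints(r)]); print(P.round(4))
    hole=((cv2.cvtColor(d['img'],cv2.COLOR_RGB2GRAY)<60)&(cv2.drawContours(np.zeros_like(m),[cv2.convexHull(c)],0,1,-1)>0)).astype(np.uint8)
    k,l,s,ce=cv2.connectedComponentsWithStats(hole)
    for i in range(1,k):
        if s[i,4]>20: print('pad',ce[i],s[i],unproj(d,ce[i],.067).round(4))
b=cv2.imread('pics/t0.png')[120:290,120:330]; s=cv2.imread('pics/s0.png')[150:330,150:350]
cv2.imwrite('pics/c1.png',np.hstack([cv2.resize(b,(400,324),interpolation=2),cv2.resize(s,(360,324),interpolation=2)]))
```

```text
t0.png ((185.0198974609375, 195.10743713378906), (36.709197998046875, 49.81962966918945), 79.50852966308594)
[[0.5584 0.2783 0.067 ]
 [0.5873 0.1299 0.067 ]
 [0.4754 0.1062 0.067 ]
 [0.4476 0.2515 0.067 ]]
pad [186.91262136 205.08737864] [178 201  18   9 103] [0.4859 0.1844 0.067 ]
s0.png ((225.15328979492188, 254.84814453125), (37.04191970825195, 46.623565673828125), 15.52410888671875)
[[0.562  0.2806 0.067 ]
 [0.6049 0.1185 0.067 ]
 [0.4838 0.107  0.067 ]
 [0.4496 0.2672 0.067 ]]
pad [236.67741935 255.56451613] [231 248  12  16 124] [0.4904 0.184  0.067 ]
```

View pics/c1.png

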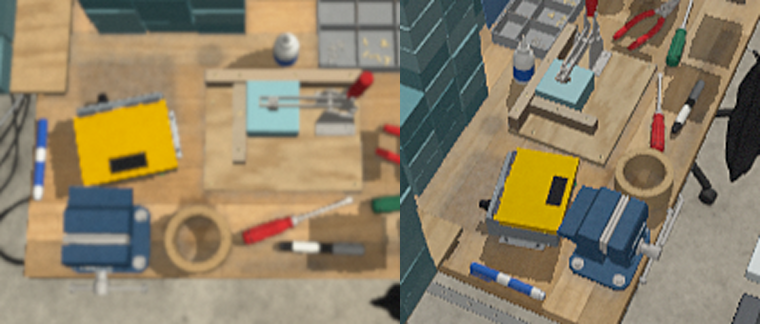

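The crop shows the pad on the cover's front side, a vice right in front of it, and the jig to the right. Next I check the vice height, the stack clearance and the shelf position.

```bash
python3 - <<'E'
from h import *
t,s=load('t0.png'),load('s0.png')
def tri(a,b):
    A=[];B=[]
    for d,p in((t,a),(s,b)):
        r=unproj(d,p,0)-d['origin']; r/=np.linalg.norm(r); M=np.eye(3)-np.outer(r,r); A.append(M);B.append(M@d['origin'])
    return np.linalg.lstsq(np.vstack(A),np.hstack(B),rcond=None)[0].round(3)
print('vice jaw end',tri((188,245),(278.5,260.5)))   # rough
print('vice front edge corners, top px @.1', [unproj(t,p,.1).round(3) for p in((154,219),(189,219),(153,261))])
print('stack front base', [unproj(t,p,0).round(3) for p in((165,137),(245,137),(155,168))], 'glue',unproj(t,(270,145),.06).round(3))
print('bench front',unproj(t,(200,264),0).round(3),'shelf',[unproj(t,p,0).round(3) for p in((395,250),(385,90))])
print('clamp',tri((310,162),(257,141)))
E
python3 - <<'E'
import cv2,numpy as np
b=cv2.imread('pics/t0.png')[160:280,120:240]; s=cv2.imread('pics/s0.png')[220:320,180:300]
cv2.imwrite('pics/c2.png',np.hstack([cv2.resize(b,(396,396),interpolation=2),cv2.resize(s,(396,396),interpolation=2)]))
E
```

```text
vice jaw end [0.362 0.169 0.102]
vice front edge corners, top px @.1 [array([0.439, 0.271, 0.1  ]), array([0.439, 0.17 , 0.1  ]), array([0.32 , 0.267, 0.1  ])]
stack front base [array([0.727, 0.281, 0.   ]), array([0.728, 0.015, 0.   ]), array([0.62 , 0.307, 0.   ])] glue [ 0.679 -0.066  0.06 ]
bench front [0.314 0.149 0.   ] shelf [array([ 0.359, -0.453,  0.   ]), array([ 0.898, -0.461,  0.   ])]
clamp [ 0.58  -0.169  0.206]
```

View pics/c2.png

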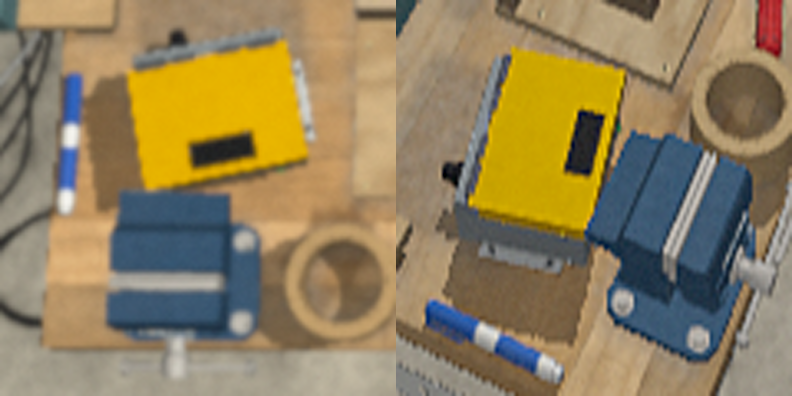

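{"method": "carry_out", "body": {
  "series": [
    {"slide": [0, 0, -30], "rot": [0, 0, 4], "grip": 0},
    {"slide": [0, -30, -30], "rot": [0, 0, 3.7], "grip": 0},
    {"slide": [0, -50, -20], "rot": [0, 0, 0], "grip": 0},
    {"slide": [0, -50, 0], "rot": [0, 0, 0], "grip": 0}
  ]
}}

```text
time_s: 0.5
tcp_pos: [0.2118, -0.5611, 0.2991]
orientation: [0.002, 0.995, 0.1, 0.001]
force: [0.4, -0.0, -0.8]
opening: 0.0655
grip_force: 0.0
```

The vice top is about 0.10 m and reaches back to x≈0.44. Stacks start at x≈0.72, with the left one at y≥0.3. I'll move along an arc.

{"method": "carry_out", "body": {
  "series": [
    {"slide": [40, -45, 0], "rot": [0, 0, 0], "grip": 0},
    {"slide": [40, -45, 0], "rot": [0, 0, 0], "grip": 0},
    {"slide": [40, -45, 0], "rot": [0, 0, 0], "grip": 0},
    {"slide": [40, -45, 0], "rot": [0, 0, 0], "grip": 0},
    {"slide": [40, -45, 0], "rot": [0, 0, 0], "grip": 0},
    {"slide": [23, -40, 0], "rot": [0, 0, 0], "grip": 0},
    {"slide": [23, -40, 0], "rot": [0, 0, 0], "grip": 0},
    {"slide": [23, -40, 0], "rot": [0, 0, 0], "grip": 0}
  ]
}}

```text
time_s: 1.3
tcp_pos: [0.3808, -0.2115, 0.2972]
orientation: [0.0, 0.995, 0.101, -0.0]
force: [1.0, 0.7, -0.3]
opening: 0.0025
grip_force: 0.0
```

{"method": "carry_out", "body": {
  "series": [
    {"slide": [23, -40, 0], "rot": [0, 0, 0], "grip": 0},
    {"slide": [23, -40, 0], "rot": [0, 0, 0], "grip": 0},
    {"slide": [18, -40, 0], "rot": [0, 0, 0], "grip": 0},
    {"slide": [18, -40, 0], "rot": [0, 0, 0], "grip": 0},
    {"slide": [18, -40, 20], "rot": [0, 0, 0], "grip": 0},
    {"slide": [18, -40, 30], "rot": [0, 0, 0], "grip": 0},
    {"slide": [0, 0, 0], "rot": [0, 0, 0], "grip": 0},
    {"slide": [0, 0, 0], "rot": [0, 0, 0], "grip": 0}
  ]
}}

```text
time_s: 2.1
tcp_pos: [0.4471, 0.0433, 0.2483]
orientation: [-0.0, 0.995, 0.102, -0.001]
force: [-0.2, -1.0, 0.1]
opening: 0.0008
grip_force: 0.0
```

{"method": "carry_out", "body": {
  "series": [
    {"slide": [22, -43, 20], "rot": [0, 0, 0], "grip": 0},
    {"slide": [23, -43, 30], "rot": [0, 0, 0], "grip": 0},
    {"slide": [23, -44, 30], "rot": [0, 0, 0], "grip": 0},
    {"slide": [0, 0, 40], "rot": [0, 0, 0], "grip": 0},
    {"slide": [0, 0, 40], "rot": [0, 0, 0], "grip": 0},
    {"slide": [0, 0, 0], "rot": [0, 0, 0], "grip": 0},
    {"slide": [0, 0, 0], "rot": [0, 0, 0], "grip": 0}
  ]
}}

```text
time_s: 2.8
tcp_pos: [0.4844, 0.1679, 0.0984]
orientation: [0.001, 0.995, 0.1, -0.0]
force: [0.1, 0.7, 0.9]
opening: 0.0003
grip_force: 0.0
```

Run:
```python
from h import *
t=shot('top','t1.png');s=shot('scene','s1.png')
b=t['img'][160:280,120:240]; s=s['img'][190:320,170:300]
cv2.imwrite('pics/c3.png',np.hstack([cv2.resize(b,(396,396),interpolation=2),cv2.resize(s,(396,396),interpolation=2)])[:,:,::-1])
```

```text
(no output)
```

View pics/c3.png

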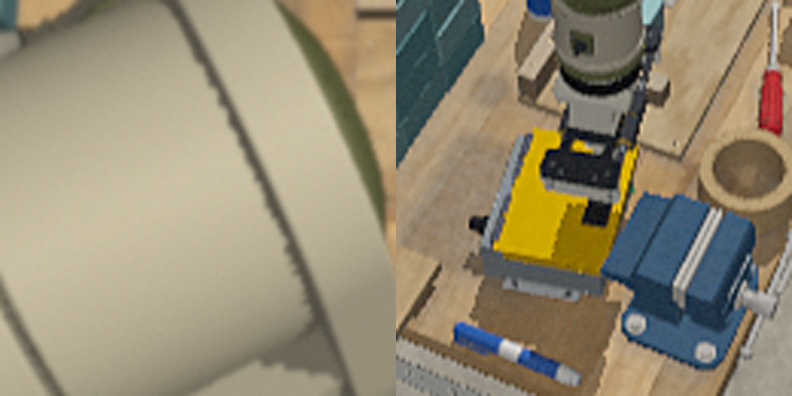

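The gripper hangs above the pad, about 16 mm to its right. I'll correct that and press gently.

{"method": "carry_out", "body": {
  "series": [
    {"slide": [5, -15, 0], "rot": [0, 0, 0], "grip": 0},
    {"slide": [0, 0, 15], "rot": [0, 0, 0], "grip": 0},
    {"slide": [0, 0, 10], "rot": [0, 0, 0], "grip": 0},
    {"slide": [0, 0, 5], "rot": [0, 0, 0], "grip": 0},
    {"slide": [0, 0, 3], "rot": [0, 0, 0], "grip": 0},
    {"slide": [0, 0, 2], "rot": [0, 0, 0], "grip": 0},
    {"slide": [0, 0, 0], "rot": [0, 0, 0], "grip": 0}
  ]
}}

```text
time_s: 3.6
tcp_pos: [0.486, 0.1852, 0.0629]
orientation: [-0.0, 0.995, 0.101, 0.0]
force: [-0.4, 1.5, 3.0]
opening: 0.0007
grip_force: 1.2
```

{"method": "carry_out", "body": {
  "series": [
    {"slide": [0, 0, 2], "rot": [0, 0, 0], "grip": 0},
    {"slide": [0, 0, 1], "rot": [0, 0, 0], "grip": 0},
    {"slide": [0, 0, 0], "rot": [0, 0, 0], "grip": 0}
  ]
}}

```text
time_s: 3.9
tcp_pos: [0.4862, 0.1853, 0.0611]
orientation: [-0.0, 0.995, 0.101, 0.001]
force: [-3.7, -1.0, 19.7]
opening: 0.0002
grip_force: 9.9
```

It's on the solid stop (20 N). I'll lift off straight up, then move aside to look.

{"method": "carry_out", "body": {
  "series": [
    {"slide": [0, 0, -15], "rot": [0, 0, 0], "grip": 0},
    {"slide": [0, 0, -30], "rot": [0, 0, 0], "grip": 0},
    {"slide": [0, 0, -40], "rot": [0, 0, 0], "grip": 0},
    {"slide": [0, 0, -40], "rot": [0, 0, 0], "grip": 0},
    {"slide": [0, 0, -40], "rot": [0, 0, 0], "grip": 0},
    {"slide": [0, 50, -20], "rot": [0, 0, 0], "grip": 0},
    {"slide": [0, 50, 0], "rot": [0, 0, 0], "grip": 0},
    {"slide": [0, 50, 0], "rot": [0, 0, 0], "grip": 0}
  ]
}}

```text
time_s: 4.7
tcp_pos: [0.5156, 0.0398, 0.2444]
orientation: [0.0, 0.995, 0.101, 0.001]
force: [0.8, -0.9, -0.7]
opening: 0.0004
grip_force: 0.0
```

{"method": "carry_out", "body": {
  "series": [
    {"slide": [0, 40, 0], "rot": [0, 0, 0], "grip": 0},
    {"slide": [0, 40, 0], "rot": [0, 0, 0], "grip": 0},
    {"slide": [0, 0, 0], "rot": [0, 0, 0], "grip": 0},
    {"slide": [0, 0, 0], "rot": [0, 0, 0], "grip": 0}
  ]
}}

```text
time_s: 5.1
tcp_pos: [0.531, -0.038, 0.2431]
orientation: [0.0, 0.995, 0.099, -0.0]
force: [0.2, 0.2, 0.1]
opening: 0.0005
grip_force: 0.0
```

Run:
```python
from h import *
t=shot('top','t2.png');s=shot('scene','s2.png')
b=t['img'][140:260,120:240]; s=s['img'][190:320,170:300]
cv2.imwrite('pics/c4.png',np.hstack([cv2.resize(b,(400,400),interpolation=2),cv2.resize(s,(400,400),interpolation=2)])[:,:,::-1])
o=np.array([.487,.1845,0]);a=.2;ex=np.array([np.cos(a),np.sin(a),0]);ey=np.array([-np.sin(a),np.cos(a),0])
hh=o+.092*ex
for sg in(1,-1):
  P=hh-.082*ex+sg*.036*ey; P[2]=.048; print(P,proj(t,P))
```

```text
[0.48964857 0.22176909 0.048     ] [175.93398111 204.96925825]
[0.50395276 0.1512043  0.048     ] [199.18465185 200.42348409]
```

View pics/c4.png

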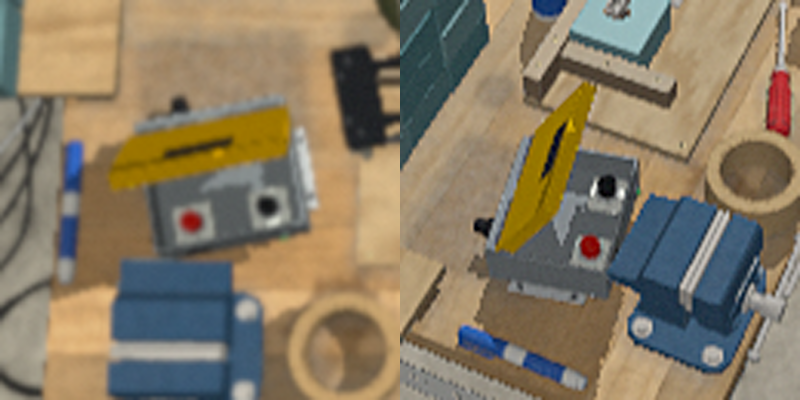

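The cover is open. Red is on the left at top pixel (177,206), black on the right at (200,202). I'll measure their centroids in both views.

Run:
```python
from h import *
for n,c in(('t2.png',(177,206)),('s2.png',(232,270))):
    d=load(n); hsv=cv2.cvtColor(d['img'],cv2.COLOR_RGB2HSV)
    m=cv2.inRange(hsv,(0,150,80),(6,255,255))|cv2.inRange(hsv,(174,150,80),(180,255,255))
    k,l,s,ce=cv2.connectedComponentsWithStats(m)
    for i in range(1,k):
        if np.hypot(*(ce[i]-c))<12 and s[i,4]>8: print(n,ce[i],s[i,4],unproj(d,ce[i],.047).round(4))
```

```text
t2.png [177. 206.] 21 [0.4866 0.2186 0.047 ]
s2.png [231.47222222 269.97222222] 36 [0.4886 0.2259 0.047 ]
```

{"method": "carry_out", "body": {
  "series": [
    {"slide": [0, -44, 0], "rot": [0, 0, 0], "grip": 0},
    {"slide": [0, -44, 0], "rot": [0, 0, 0], "grip": 0},
    {"slide": [0, -44, 0], "rot": [0, 0, 0], "grip": 0},
    {"slide": [3, -44, 0], "rot": [0, 0, 0], "grip": 0},
    {"slide": [3, -44, 0], "rot": [0, 0, 0], "grip": 0},
    {"slide": [3, -43, 0], "rot": [0, 0, 0], "grip": 0},
    {"slide": [0, 0, 50], "rot": [0, 0, 0], "grip": 0},
    {"slide": [0, 0, 50], "rot": [0, 0, 0], "grip": 0}
  ]
}}

```text
time_s: 6.0
tcp_pos: [0.4871, 0.2265, 0.1435]
orientation: [-0.001, 0.995, 0.103, 0.002]
force: [0.9, -1.2, -0.4]
opening: 0.0008
grip_force: 0.0
```

{"method": "carry_out", "body": {
  "series": [
    {"slide": [0, 0, 40], "rot": [0, 0, 0], "grip": 0},
    {"slide": [0, 0, 30], "rot": [0, 0, 0], "grip": 0},
    {"slide": [0, 0, 10], "rot": [0, 0, 0], "grip": 0},
    {"slide": [0, 0, 0], "rot": [0, 0, 0], "grip": 0}
  ]
}}

```text
time_s: 6.4
tcp_pos: [0.4863, 0.2235, 0.0625]
orientation: [0.0, 0.995, 0.102, -0.001]
force: [-0.7, -1.1, 0.4]
opening: 0.0004
grip_force: 0.0
```

{"method": "carry_out", "body": {
  "series": [
    {"slide": [0, 0, 10], "rot": [0, 0, 0], "grip": 0},
    {"slide": [0, 0, 5], "rot": [0, 0, 0], "grip": 0},
    {"slide": [0, 0, 4], "rot": [0, 0, 0], "grip": 0},
    {"slide": [0, 0, 3], "rot": [0, 0, 0], "grip": 0},
    {"slide": [0, 0, 2], "rot": [0, 0, 0], "grip": 0},
    {"slide": [0, 0, 0], "rot": [0, 0, 0], "grip": 0}
  ]
}}

```text
time_s: 7.0
tcp_pos: [0.4878, 0.2227, 0.0394]
orientation: [-0.0, 0.995, 0.1, 0.0]
force: [0.2, 0.6, 0.6]
opening: 0.0006
grip_force: 0.4
```

{"method": "carry_out", "body": {
  "series": [
    {"slide": [0, 0, 1.5], "rot": [0, 0, 0], "grip": 0},
    {"slide": [0, 0, 1], "rot": [0, 0, 0], "grip": 0},
    {"slide": [0, 0, 0], "rot": [0, 0, 0], "grip": 0}
  ]
}}

```text
time_s: 7.3
tcp_pos: [0.4877, 0.2226, 0.0375]
orientation: [-0.0, 0.995, 0.101, 0.0]
force: [-0.3, -0.3, 9.7]
opening: 0.0004
grip_force: 4.9
```

{"method": "carry_out", "body": {
  "series": [
    {"slide": [0, 0, 1.2], "rot": [0, 0, 0], "grip": 0},
    {"slide": [0, 0, 0], "rot": [0, 0, 0], "grip": 0}
  ]
}}

```text
time_s: 7.5
tcp_pos: [0.4878, 0.2227, 0.0367]
orientation: [-0.0, 0.995, 0.101, 0.001]
force: [-2.1, -0.5, 15.3]
opening: 0.0007
grip_force: 7.7
```

The red button is on its stop. Next I lift, pass over the raised cover on its right half, and come down behind it.

{"method": "carry_out", "body": {
  "series": [
    {"slide": [0, 0, -40], "rot": [0, 0, 0], "grip": 0},
    {"slide": [0, 0, -50], "rot": [0, 0, 0], "grip": 0},
    {"slide": [0, 0, -50], "rot": [0, 0, 0], "grip": 0},
    {"slide": [0, 0, -50], "rot": [0, 0, 0], "grip": 0},
    {"slide": [0, 37, -20], "rot": [0, 0, 0], "grip": 0},
    {"slide": [36, 36, 0], "rot": [0, 0, 0], "grip": 0},
    {"slide": [36, 0, 0], "rot": [0, 0, 0], "grip": 0},
    {"slide": [36, 0, 0], "rot": [0, 0, 0], "grip": 0}
  ]
}}

```text
time_s: 8.3
tcp_pos: [0.6085, 0.1712, 0.2461]
orientation: [0.0, 0.995, 0.099, 0.0]
force: [-0.8, 0.9, 0.1]
opening: 0.0006
grip_force: 0.0
```

Run:
```python
from h import *
print(arm.get_obs()['tcp_pos'])
t=shot('top','t3.png');s=shot('scene','s3.png')
b=t['img'][110:260,110:260]; s=s['img'][150:320,150:320]
cv2.imwrite('pics/c5.png',np.hstack([cv2.resize(b,(400,400),interpolation=2),cv2.resize(s,(400,400),interpolation=2)])[:,:,::-1])
```

```text
[0.60849396 0.17115677 0.24610573]
```

View pics/c5.png

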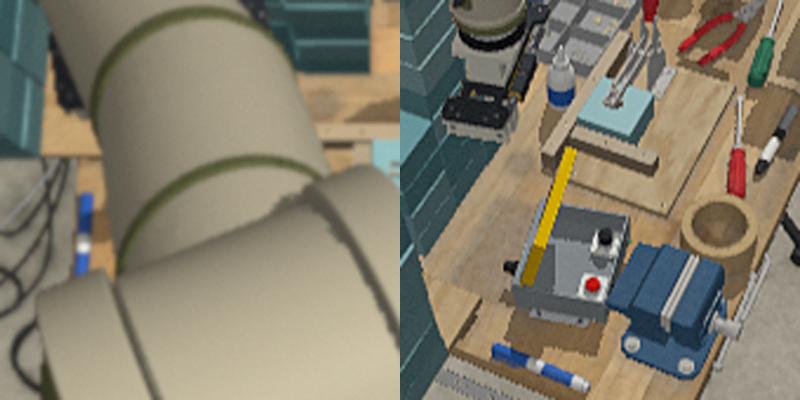

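The scene view shows the cover near upright and edge-on, at crop (550,215). Red now sits lower than black, and the gripper is behind the cover. I'll go down and sweep the cover shut along its arc.

{"method": "carry_out", "body": {
  "series": [
    {"slide": [0, 0, 50], "rot": [0, 0, 0], "grip": 0},
    {"slide": [0, 0, 50], "rot": [0, 0, 0], "grip": 0},
    {"slide": [0, 0, 0], "rot": [0, 0, 0], "grip": 0},
    {"slide": [-15, 0, 2], "rot": [0, 0, 0], "grip": 0},
    {"slide": [-15, 0, 2], "rot": [0, 0, 0], "grip": 0},
    {"slide": [-16, 0, 2], "rot": [0, 0, 0], "grip": 0},
    {"slide": [-10, 0, 6], "rot": [0, 0, 0], "grip": 0},
    {"slide": [-11, 0, 6], "rot": [0, 0, 0], "grip": 0}
  ]
}}

```text
time_s: 9.2
tcp_pos: [0.5417, 0.16, 0.1289]
orientation: [-0.0, 0.995, 0.101, 0.001]
force: [0.4, 0.5, -0.6]
opening: 0.0004
grip_force: 0.3
```

{"method": "carry_out", "body": {
  "series": [
    {"slide": [-8, 0, 9], "rot": [0, 0, 0], "grip": 0},
    {"slide": [-8, 0, 9], "rot": [0, 0, 0], "grip": 0},
    {"slide": [-5, 0, 10], "rot": [0, 0, 0], "grip": 0},
    {"slide": [-5, 0, 10], "rot": [0, 0, 0], "grip": 0},
    {"slide": [-5, 0, 7], "rot": [0, 0, 0], "grip": 0},
    {"slide": [-5, 0, 5], "rot": [0, 0, 0], "grip": 0},
    {"slide": [0, 0, 0], "rot": [0, 0, 0], "grip": 0}
  ]
}}

```text
time_s: 9.9
tcp_pos: [0.5051, 0.1523, 0.0768]
orientation: [0.0, 0.995, 0.101, -0.001]
force: [-0.3, -0.0, -0.3]
opening: 0.0003
grip_force: 0.1
```

Run:
```python
from h import *
o=arm.get_obs();print(o['tcp_pos'],o['force'])
s=shot('scene','s4.png')['img'][150:320,150:320]
cv2.imwrite('pics/c6.png',cv2.resize(s,(500,500),interpolation=2)[:,:,::-1])
```

```text
[0.50505383 0.15234002 0.07677898] [-0.2690617  -0.03165329 -0.29320003]
```

View pics/c6.png

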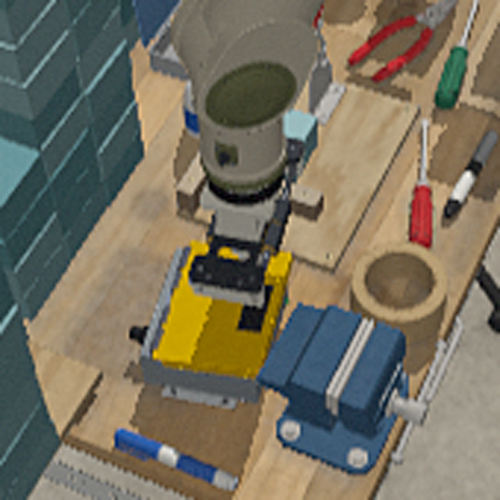

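The cover is nearly closed under the finger. I'll slide to the pad and press to the stop.

{"method": "carry_out", "body": {
  "series": [
    {"slide": [-4, -12, 0], "rot": [0, 0, 0], "grip": 0},
    {"slide": [-4, -12, 1], "rot": [0, 0, 0], "grip": 0},
    {"slide": [-3, -12, 2], "rot": [0, 0, 0], "grip": 0},
    {"slide": [0, 0, 5], "rot": [0, 0, 0], "grip": 0},
    {"slide": [0, 0, 4], "rot": [0, 0, 0], "grip": 0},
    {"slide": [0, 0, 3], "rot": [0, 0, 0], "grip": 0},
    {"slide": [0, 0, 3], "rot": [0, 0, 0], "grip": 0},
    {"slide": [0, 0, 0], "rot": [0, 0, 0], "grip": 0}
  ]
}}

```text
time_s: 10.75
tcp_pos: [0.4884, 0.1858, 0.0611]
orientation: [0.0, 0.995, 0.101, 0.001]
force: [-6.3, -0.2, 27.2]
opening: 0.0004
grip_force: 13.6
```

It's at the stop (27 N). I'll let go, lift straight up and move aside to check.

{"method": "carry_out", "body": {
  "series": [
    {"slide": [0, 0, -5], "rot": [0, 0, 0], "grip": 0},
    {"slide": [0, 0, -10], "rot": [0, 0, 0], "grip": 0},
    {"slide": [0, 0, -40], "rot": [0, 0, 0], "grip": 0},
    {"slide": [0, 0, -50], "rot": [0, 0, 0], "grip": 0},
    {"slide": [0, 0, -50], "rot": [0, 0, 0], "grip": 0},
    {"slide": [0, 50, -30], "rot": [0, 0, 0], "grip": 0},
    {"slide": [0, 50, 0], "rot": [0, 0, 0], "grip": 0},
    {"slide": [0, 50, 0], "rot": [0, 0, 0], "grip": 0}
  ]
}}

```text
time_s: 11.55
tcp_pos: [0.5173, 0.0438, 0.2419]
orientation: [0.0, 0.995, 0.101, 0.001]
force: [0.8, 1.2, 0.2]
opening: 0.0004
grip_force: 0.0
```

{"method": "carry_out", "body": {
  "series": [
    {"slide": [0, 45, 0], "rot": [0, 0, 0], "grip": 0},
    {"slide": [0, 45, 0], "rot": [0, 0, 0], "grip": 0},
    {"slide": [0, 0, 0], "rot": [0, 0, 0], "grip": 0},
    {"slide": [0, 0, 0], "rot": [0, 0, 0], "grip": 0},
    {"slide": [0, 0, 0], "rot": [0, 0, 0], "grip": 0},
    {"slide": [0, 0, 0], "rot": [0, 0, 0], "grip": 0}
  ]
}}

```text
time_s: 12.15
tcp_pos: [0.5346, -0.041, 0.2404]
orientation: [-0.0, 0.995, 0.102, -0.0]
force: [0.5, -0.7, -0.5]
opening: 0.001
grip_force: 0.0
```

Run:
```python
from h import *
t=shot('top','t5.png');s=shot('scene','s5.png')
b=t['img'][120:270,120:270]; s=s['img'][150:320,150:320]
cv2.imwrite('pics/c7.png',np.hstack([cv2.resize(b,(400,400),interpolation=2),cv2.resize(s,(400,400),interpolation=2)])[:,:,::-1])
```

```text
(no output)
```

View pics/c7.png

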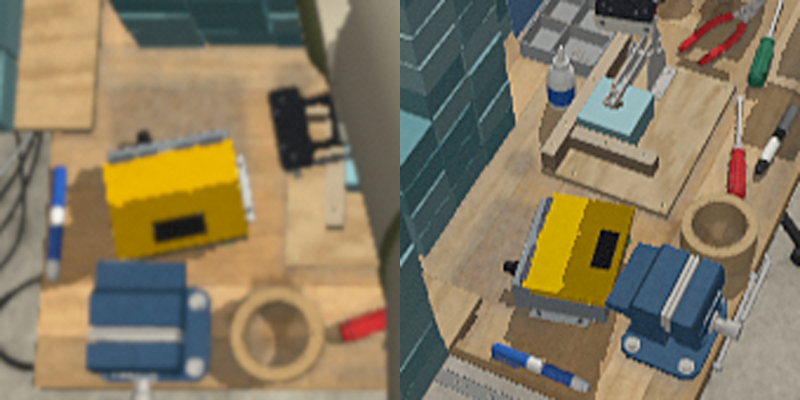

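The cover is shut and level, with its pad at top pixel (187,205) as at the start, and nothing else has moved.

```bash
python3 -c "
from bench import arm
print(arm.close_job())"
```

```text
the job is handed in; nothing more can be done
None
```

The breaker is reset and the job handed in at about 12 s: the cover popped open, the red button was pushed to its solid stop, and the cover was pressed to its stop and stayed shut when let go. I did not touch the black button or the other things on the bench.

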